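# Seat the surface tester on its reference block and back it off

## Task

Two small screw presses stand on the worktop, each with a crank wheel on top. On the press that carries the round digital tester, wind the wheel clockwise, seen from above, by its crank handle until you feel the firm stop, which is more than one turn away; then back it off a quarter turn anticlockwise and let go, leaving the wheel at rest there. Do not turn the wheel of the other press, the one with the plain round pressing pad.

Things in the scene. Friction and masses are not known exactly. Their poses are not given: they have to be found in the camera images.
- tester_press: Two-pillar screw press of grey painted steel, fixed to the worktop, 130 mm deep (x), 180 mm wide (y, across the pillars), 302 mm high to the tip of its crank handle. Between the pillars it carries a round digital tester with a yellow foot over a 40 mm square reference block. Origin: centre of its underside, under the wheel's axis.
- tester_wheel (a joint): Turn (rad) of the level crank wheel on top of the tester press: dark steel, three spokes, 124 mm across, upper face 254 mm above the worktop. Grows clockwise seen from above; firm stop at 12.57. Starts 7.6 to 10.6 rad (1.2 to 1.7 turns) before the stop. Friction of 0.12 N m (about 2 N at the handle) holds it where it is left; one turn lowers the tester 8 mm.
- tester_axis (a point): Point on the vertical axis of the tester press's wheel, 282 mm above the worktop, level with tester_grip. Its axes are those of the press.
- tester_grip (a point): Middle of the tester wheel's crank handle: an upright black cylinder 24 mm across on the wheel's rim, 55 mm from the wheel's axis, foot 256 and top 302 mm above the worktop; this point is on its centre line, 20 mm below the top. The handle spins freely on its pin, so a gripper holding it can go round without turning; this point's x and y axes spin with it and mean nothing.
- pad_press: The other press, not to be used: same frame, wheel and crank handle, but with a plain steel ram and round pressing pad between the pillars, no tester and no block. Origin: centre of its underside.
- pad_grip (a point): Middle of the crank handle of the other press (handle and radius as on the tester press). Not to be moved.

How it is judged:
On the way:
1. the tester press's wheel is wound clockwise to its stop (within 0.15 rad) (value of joint tester_wheel above 12.416 rad), for 0.1 s.
At the end, for the whole second after the job is handed in: After having reached its stop, the tester press's wheel rests a quarter turn (90 degrees, within 23 degrees either way) anticlockwise of the stop: joint tester_wheel between 10.6 and 11.4 rad (value of joint tester_wheel between 10.595 and 11.395 rad and velocity of joint tester_wheel between -0.05 and 0.05 rad/s); the robot touches nothing.
It fails at once if the other press's crank wheel is turned (its handle moves more than 20 mm) (distance of pad_grip from where it was at the start of the episode above 0.02 m).
It also fails if it takes over 61 s, if anything falls off the work surface, if the arm or the gripper's body presses on something with over 40 N, if the wrist force passes 120 N, or if a joint passes its speed limit or range.

## Robot

A 6-joint arm with a two-finger parallel gripper is mounted at the origin on a cart in front of the work surface, level with it; the furniture and walls round the work are solid. World frame = base frame: x ahead of the robot, y to its left, z up, the work surface at z = 0. Lengths are in m, angles in rad, forces in N, time in s.
With the tool pointing down it reaches from about 0.35 to 1 m from the base axis. Payload 7.1 kg.
Tool frame: the origin (TCP) lies at the very end of the fingers, on their centre line; the grasp point (between the pads) lies 19 mm behind it; z points along the fingers, x is the direction in which the jaws open and shut, and the axes are right-handed (so a half turn about z gives the same grasp; the last joint's range is limited). The gripper opens to 85 mm and grips with 20 to 120 N. Pads are 22 mm wide; open, the fingers measure 114 mm over their backs; the gripper's body (76 mm by 85 mm) begins 54 mm behind the grasp point. The pads swing forward as they close: fully open they stand 13 mm farther back than shut.
Start: joints at [1.247, 0.423, 1.63, -0, 1.089, -0.019], TCP at [0.188, 0.596, 0.201] pointing down, gripper open.
Joint ranges: [-3, 3], [-0.9, 2.11], [0.09, 2.58], [-1.31, 4.45], [0.11, 2.69], [-2.54, 2.54]. Speed limits (rad/s): [2.39, 2.39, 3.01, 3.14, 3.14, 3.14].

## Interface

Orientations are given as a unit quaternion [x, y, z, w].
In Python, from cell import r, eyes gives the robot as it stands.
- The arm moves only by the tool move_arm, never from a script. Its argument "increments" is one flat list of numbers, 5 for each row, row after row: the shift along the tool's x, y, z in units of 30 mm (1.0 is 30 mm), then the turn about the tool's z in units of 6 degrees (1.0 is 6 degrees), then the closure, from -1 (fully open) to 1 (shut). A call has 1 to 20 rows; each row shifts and turns the commanded pose from where the row before left it, along the tool's axes as they then stand; what a row does not reach is not made up. A row lasts 1/12 s, in which the tool goes at most 41.7 mm and 7.16 degrees, less where a joint would pass 70% of its speed; a pose out of reach is approached as far as the arm can. A call is refused whole if a number of a shift passes 1 or a number of a turn 1, either way. A call with a gripper value outside its range is refused whole. The fingers move at their own pace and stop on an object; "newtons" is the grip in N (left out, the last holds). Time passes only in rows, so rows that do not move let the fingers close. It gives the time, the measured TCP pose, the force and the opening at its end, in the units of the state.
- r.state(): the state, without advancing time (a new reading comes with each control period).
- eyes.camera(name): name is "scene" or "side" or "wrist"; returns a dict with "color" (400x640x3 uint8, red, green, blue), "vertical_fov" (degrees; the focal length in pixels is half the picture's height over the tangent of half this angle, whatever the lens; pixels are square), "cx", "cy" (the principal point, pixels), "k1" (the pictures are not rectified: a ray, as slopes to the right and down, at radius r is drawn at 1 + k1 r^2 times it, then the intrinsics apply), "R" (3x3) and "t" (3): a world point X has camera coordinates R X + t. Camera axes: x right, y down, z forward; pixel columns grow to the right and rows downward; lengths in m; the calibration is good to about 2 mm. A picture is of the moment at which its call begins. There is no depth.
- r.hand_in(): hands the job in, once; it reports no verdict.
The state is a dict: "clock": time; "joint_positions": joint angles; "qvel": joint speeds; "tau": joint torques, N m; "position": TCP position; "tcp_rot": TCP orientation; "wrist_force": force on the tool from outside, world axes, zero at the start; "torque": the same for the moment, N m; "width": finger opening in m.
Only numpy, scipy, OpenCV 4.12 (cv2) and the standard library are available. Lean on these libraries where they do the work, as an engineer would, in place of code of your own. Each camera call takes 0.05 s, during which the arm holds its last target. There are 200 camera calls.

## Working session

There is one attempt and no reset: what is moved stays moved. The work goes in short steps, Python scripts to look and compute and a tool call to move; the robot and the scene stay as the last step left them, time stands still between calls to the robot, and variables do not carry over. Pictures are saved under pics/ and viewed, on a budget of 10 in all, crops included, one or two more only if the job needs it, and the job is handed in when it is done.

Besides the shell and the picture viewer there is one more tool, called after "Call:" by a JSON object that holds its "op" and its "data", one argument or row to a line. move_arm: Moves the arm, as the interface text tells. Its arguments: {"type":"object","properties":{"increments":{"type":"array"},"newtons":{"type":"number"}},"required":["increments"]}

```bash
mkdir -p pics; cat > h.py <<'E'
import numpy as np, cv2
from cell import r, eyes
def K(c):
    f=200/np.tan(np.radians(c["vertical_fov"])/2)
    return np.array([[f,0,c["cx"]],[0,f,c["cy"]],[0,0,1]]), np.array([c["k1"],0,0,0,0.])
def at_z(c,uv,z):
    k,d=K(c); p=cv2.undistortPoints(np.array([[uv]],float),k,d)[0,0]
    R=np.array(c["R"]);t=np.array(c["t"]); o=-R.T@t; v=R.T@np.array([p[0],p[1],1]); return o+v*(z-o[2])/v[2]
def proj(c,X):
    k,d=K(c); return cv2.projectPoints(np.array(X,float).reshape(-1,1,3),cv2.Rodrigues(np.array(c["R"]))[0],np.array(c["t"],float),k,d)[0].reshape(-1,2)
def save(c,n,im=None): cv2.imwrite(n,cv2.cvtColor(c["color"] if im is None else im,cv2.COLOR_RGB2BGR))
E
python3 - <<'E'
from h import *
import pickle
s=r.state(); print(s)
for n in("scene","side"):
    c=eyes.camera(n); save(c,f"pics/{n}0.png"); pickle.dump(c,open(n+"0.pkl","wb")); print(n,-np.array(c["R"]).T@c["t"], c["k1"])
E
```

```text
{'clock': 0.0, 'joint_positions': array([ 1.24700660e+00,  4.23857111e-01,  1.63069638e+00,  2.80245403e-05,
        1.08860740e+00, -1.90045511e-02]), 'qvel': array([-4.13835708e-03,  7.19770879e-04,  1.99744777e-05, -5.96424329e-04,
        8.62057222e-04,  2.43491321e-04]), 'tau': array([ 2.36636886e-03, -5.57408381e+01, -2.81730223e+01,  3.45052456e-05,
        7.61459931e-03, -3.91431843e-05]), 'position': array([0.18733424, 0.5956341 , 0.20023307]), 'tcp_rot': array([ 8.06256744e-01,  5.91565253e-01, -6.48045566e-04,  4.41618894e-04]), 'wrist_force': array([-0.39471152,  0.17159815,  0.16783541]), 'torque': array([-0.03309939,  0.01146731,  0.03514784]), 'width': 0.08526345364015737}
scene [ 0.04602018 -0.56619875  0.81010889] -0.0785310151157225
side [ 0.24438657 -0.70239475  0.60220222] -0.07968607444930466
```

View pics/scene0.png

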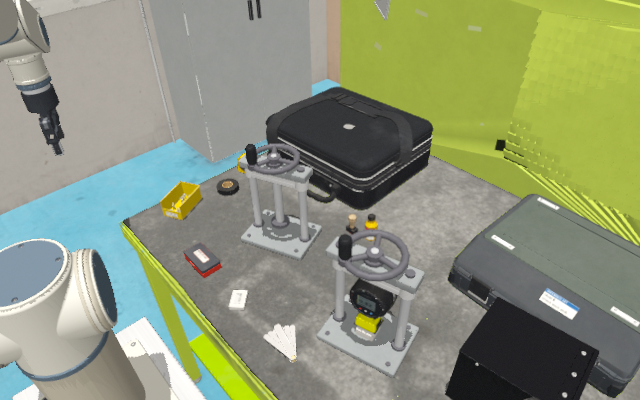

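View pics/side0.png

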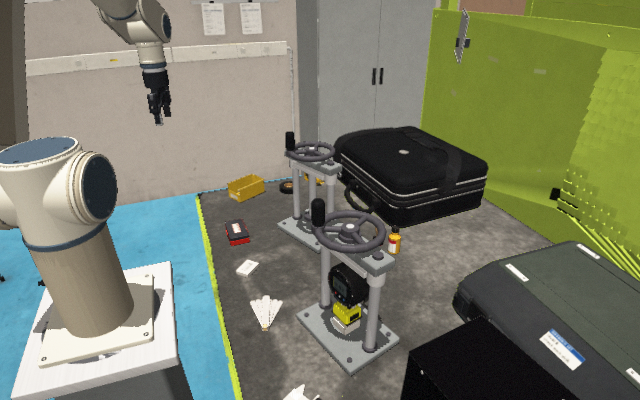

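Both views show the tester press as the nearer one: its wheel hub is at scene (374,252) and side (349,229), and its handle top at scene (345,237) and side (318,202). The pad press stands behind it, to the left. I'll measure from both views.

```bash
python3 - <<'E'
from h import *
import pickle
C={n:pickle.load(open(n+"0.pkl","rb")) for n in("scene","side")}
for n,hub,ht,ph,pt in(("scene",(374,252),(345,237),(274,157),(251,148)),("side",(349,229),(318,202),(311,151),(290,134))):
    c=C[n]; print(n,"hub",at_z(c,hub,.256),"handle",at_z(c,ht,.302),"pad hub",at_z(c,ph,.256),"padh",at_z(c,pt,.302))
def crop(n,x,y):
    return cv2.resize(C[n]["color"][y:y+80,x:x+110],None,fx=7,fy=7,interpolation=cv2.INTER_CUBIC)[:,:770]
a=np.vstack([crop("scene",320,222),crop("side",295,190)]); a=cv2.resize(a,(412,600)) if 0 else np.hstack([cv2.resize(crop("scene",320,222),(400,291)),cv2.resize(crop("side",295,190),(400,291))])
save(None,"pics/crop.png",a)
E
```

```text
scene hub [ 0.47614956 -0.22344587  0.256     ] handle [ 0.43179865 -0.19497636  0.302     ] pad hub [0.5388303  0.14016015 0.256     ] padh [0.48418943 0.14580722 0.302     ]
side hub [ 0.47644094 -0.22786539  0.256     ] handle [ 0.43212274 -0.19879688  0.302     ] pad hub [0.53743349 0.1307332  0.256     ] padh [0.48898631 0.14564887 0.302     ]
```

View pics/crop.png

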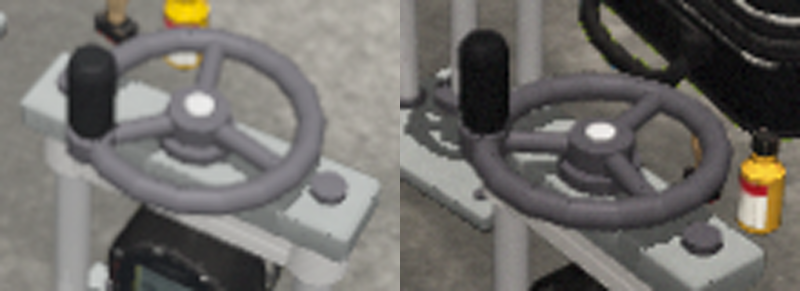

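```bash
python3 - <<'E'
from h import *
import pickle
from scipy.optimize import least_squares
C=[pickle.load(open(n+"0.pkl","rb")) for n in("scene","side")]
for nm,uv in(("hub",[(375,250.3),(350,226)]),("handletop",[(345.3,235.8),(318.1,199.6)])):
    s=least_squares(lambda X:np.concatenate([proj(c,X)[0]-u for c,u in zip(C,uv)]),[.45,-.2,.28]); print(nm,s.x,s.fun)
for n,c in zip("ab",C):
    a=np.linspace(0,2*np.pi,360); p=proj(c,np.c_[.476+.062*np.cos(a),-.226+.062*np.sin(a),0*a+.248])
    print(p.min(0),p.max(0))
s=r.state()
for tgt in ([.432,-.197,.40],):
    q=np.array(s["tcp_rot"]); from scipy.spatial.transform import Rotation as Ro
    R=Ro.from_quat(q).as_matrix(); print(R, R.T@(np.array(tgt)-s["position"])/.03)
E
```

```text
hub [ 0.48041266 -0.22228765  0.25717221] [ 0.17097258 -0.32054399 -0.23261915  0.26299081]
handletop [ 0.43381486 -0.1939629   0.30329861] [ 0.13070684 -0.24574868 -0.18272704  0.20676269]
[339.50208928 231.97337649] [410.37094495 283.137822  ]
[311.56040415 213.62358888] [384.91701635 254.71478639]
[[ 3.00086115e-01  9.53912025e-01 -4.13791815e-04]
 [ 9.53911163e-01 -3.00086400e-01 -1.28253099e-03]
 [-1.34759503e-03 -9.85088837e-06 -9.99999092e-01]] [-22.76784005  15.70773401  -6.62499407]
```

Call:
{"op": "move_arm", "data": {
  "increments": [0,0,-1,1,-1,0,0,-1,1,-1,0,0,-1,1,-1,0,0,-1,1,-1,0,0,-1,1,-1,0,0,-1,1,-1,0,0,-1,1,-1,0,0,0,1,-1,0,0,0,1,-1,0,0,0,1,-1,0,0,0,1,-1,0,0,0,1,-1,0,0,0,0.1,-1],
  "newtons": 40
}}

```text
clock: 1.18
position: [0.1874, 0.596, 0.4105]
tcp_rot: [1.0, -0.002, -0.0, 0.0]
wrist_force: [-0.4, 0.7, -0.1]
width: 0.0857
```

Call:
{"op": "move_arm", "data": {
  "increments": [0.6,0.9,0,0,-1,0.6,0.9,0,0,-1,0.6,0.9,0,0,-1,0.6,0.9,0,0,-1,0.6,0.9,0,0,-1,0.6,0.9,0,0,-1,0.6,0.9,0,0,-1,0.6,0.9,0,0,-1,0.6,0.9,0,0,-1,0.6,0.9,0,0,-1,0.6,0.9,0,0,-1,0.6,0.9,0,0,-1,0.6,0.9,0,0,-1,0.4,0.9,0,0,-1,0,0.9,0,0,-1,0,0.9,0,0,-1,0,0.9,0,0,-1,0,0.9,0,0,-1]
}}

```text
clock: 2.68
position: [0.4327, 0.1086, 0.4108]
tcp_rot: [1.0, 0.001, -0.0, 0.0]
wrist_force: [0.4, 1.1, -0.0]
width: 0.085
```

Call:
{"op": "move_arm", "data": {
  "increments": [0,0.9,0,0,-1,0,0.9,0,0,-1,0,0.9,0,0,-1,0,0.9,0,0,-1,0,0.9,0,0,-1,0,0.9,0,0,-1,0,0.9,0,0,-1,0,0.9,0,0,-1,0,0.9,0,0,-1,0,0.9,0,0,-1,0,0.9,0,0,-1,0,0.2,0,0,-1,0,0,0,0,-1,0,0,0,0,-1]
}}

```text
clock: 3.85
position: [0.4324, -0.1928, 0.4107]
tcp_rot: [1.0, -0.0, -0.0, -0.0]
wrist_force: [0.5, 0.3, 0.5]
width: 0.0851
```

```bash
python3 - <<'E'
from h import *
import pickle
c=eyes.camera("wrist"); pickle.dump(c,open("w1.pkl","wb")); save(c,"pics/w1.png")
print(-np.array(c["R"]).T@c["t"], proj(c,[[.434,-.194,.302],[.480,-.222,.257],[.4324,-.1928,.41]]))
E
```

```text
[ 0.43126475 -0.12163841  0.58308698] [[323.03220981 189.39217129]
 [371.08212789 206.16857424]
 [321.85494779 239.29709881]]
```

View pics/w1.png

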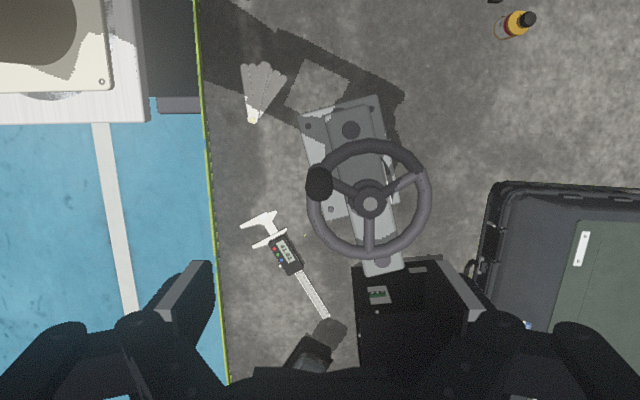

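The wrist view shows the handle top at about (320,187) and the hub at about (371,204). Both are within 3 px of the prediction, roughly 2 mm. I'll descend and grip.

Call:
{"op": "move_arm", "data": {
  "increments": [0,0,0.8,0,-1,0,0,0.8,0,-1,0,0,0.8,0,-1,0,0,0.8,0,-1,0,0,0.5,0,-1,0,0,0.5,0,-1,0,0,0.5,0,-1,0,0,0,0,-1,0,0,0,0,1,0,0,0,0,1,0,0,0,0,1,0,0,0,0,1,0,0,0,0,1,0,0,0,0,1,0,0,0,0,1,0,0,0,0,1,0,0,0,0,1,0,0,0,0,1],
  "newtons": 40
}}

```text
clock: 5.4
position: [0.4328, -0.1933, 0.2707]
tcp_rot: [1.0, -0.001, 0.0, 0.0]
wrist_force: [-2.1, 0.5, 6.0]
width: 0.0003
```

```bash
python3 - <<'E'
from h import *
s=r.state(); print(s["position"],s["wrist_force"],s["width"])
print(np.degrees(np.arctan2(*(s["position"][:2]-[.480,-.222])[::-1])), np.linalg.norm(s["position"][:2]-[.480,-.222]))
a=148.7
for k in range(4):
  th=a-10*(np.arange(18)+.5)-180*k-90; x=.3196*np.cos(np.radians(th)); y=-.3196*np.sin(np.radians(th))
  print([ (float(round(p,2)),float(round(q,2))) for p,q in zip(x,y)])
E
```

```text
[ 0.43284913 -0.19329992  0.27068814] [-2.12212427  0.45263237  5.9534591 ] 0.0002904751944192046
148.6717093983891 0.055198725606118056
[(0.19, -0.26), (0.23, -0.22), (0.27, -0.18), (0.29, -0.13), (0.31, -0.08), (0.32, -0.02), (0.32, 0.04), (0.31, 0.09), (0.29, 0.14), (0.26, 0.19), (0.22, 0.23), (0.18, 0.27), (0.13, 0.29), (0.08, 0.31), (0.02, 0.32), (-0.04, 0.32), (-0.09, 0.31), (-0.14, 0.29)]
[(-0.19, 0.26), (-0.23, 0.22), (-0.27, 0.18), (-0.29, 0.13), (-0.31, 0.08), (-0.32, 0.02), (-0.32, -0.04), (-0.31, -0.09), (-0.29, -0.14), (-0.26, -0.19), (-0.22, -0.23), (-0.18, -0.27), (-0.13, -0.29), (-0.08, -0.31), (-0.02, -0.32), (0.04, -0.32), (0.09, -0.31), (0.14, -0.29)]
[(0.19, -0.26), (0.23, -0.22), (0.27, -0.18), (0.29, -0.13), (0.31, -0.08), (0.32, -0.02), (0.32, 0.04), (0.31, 0.09), (0.29, 0.14), (0.26, 0.19), (0.22, 0.23), (0.18, 0.27), (0.13, 0.29), (0.08, 0.31), (0.02, 0.32), (-0.04, 0.32), (-0.09, 0.31), (-0.14, 0.29)]
[(-0.19, 0.26), (-0.23, 0.22), (-0.27, 0.18), (-0.29, 0.13), (-0.31, 0.08), (-0.32, 0.02), (-0.32, -0.04), (-0.31, -0.09), (-0.29, -0.14), (-0.26, -0.19), (-0.22, -0.23), (-0.18, -0.27), (-0.13, -0.29), (-0.08, -0.31), (-0.02, -0.32), (0.04, -0.32), (0.09, -0.31), (0.14, -0.29)]
```

The jaws shut on nothing: width is 0, with 6 N upward on the wrist. I need to look.

```bash
python3 - <<'E'
from h import *
import pickle
a=eyes.camera("side"); b=eyes.camera("wrist");s=eyes.camera("scene")
pickle.dump((a,b,s),open("g1.pkl","wb"))
f=lambda c,x,y:cv2.resize(c["color"][y:y+140,x:x+190],(400,295),interpolation=cv2.INTER_CUBIC)
save(None,"pics/g1.png",np.vstack([np.hstack([f(a,250,130),f(s,270,160)]),np.hstack([cv2.resize(b["color"],(400,250)),f(b,220,110)[:250]])]))
E
```

```text
(no output)
```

View pics/g1.png

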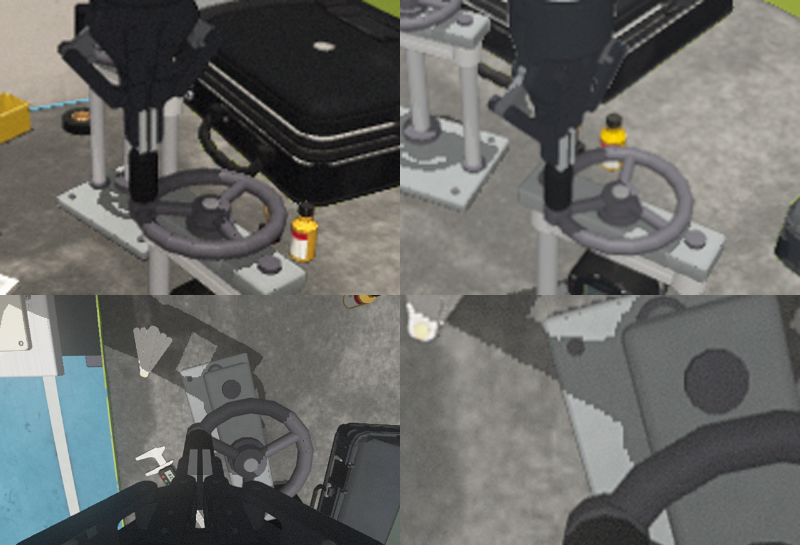

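```bash
python3 - <<'E'
from h import *
import pickle
a,b,s=pickle.load(open("g1.pkl","rb")); st=r.state(); print(st["position"],st["width"],st["wrist_force"],st["torque"])
P=np.array([st["position"],[.432,-.193,.302],[.432,-.193,.256],[.480,-.222,.257]])
print("side crop",(proj(a,P)-[250,130])*400/190); print("scene crop",(proj(s,P)-[270,160])*[400/190,295/140]+[400,0]); print("wrist",proj(b,P))
f=lambda c,x,y:cv2.resize(c["color"][y:y+70,x:x+95],(400,295),interpolation=cv2.INTER_CUBIC)
g=lambda i:np.clip(i.astype(float)*2.2,0,255).astype(np.uint8)
save(None,"pics/g2.png",g(np.vstack([np.hstack([f(a,285,165),f(s,310,200)]),cv2.resize(b["color"][190:390,240:500],(800,300*2))[:305]])))
E
```

```text
[ 0.43285992 -0.19330456  0.2706968 ] 9.082697512806558e-05 [-2.37140954 -0.13241798  6.15396537] [ 0.03733408  0.30009166 -0.0102572 ]
side crop [[141.92390653 182.20538361]
 [140.40765879 148.26598922]
 [140.96959585 197.60776046]
 [209.41403443 202.76105927]]
scene crop [[556.76302259 188.53234617]
 [556.3029892  160.89134632]
 [555.50316656 201.48988083]
 [620.81135109 189.81477259]]
wrist [[321.93406544 239.76015072]
 [320.48717924 266.98051995]
 [320.18048986 229.0418313 ]
 [403.51220135 276.59222667]]
```

View pics/g2.png

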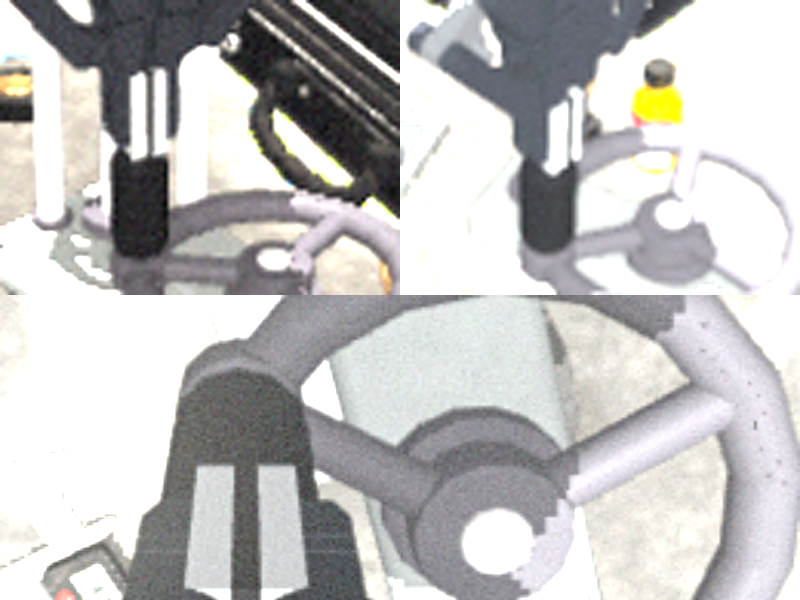

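Call:
{"op": "move_arm", "data": {
  "increments": [0,0,0,0,-1,0,0,0,0,-1,0,0,0,0,-1,0,0,0,0,-1,0,0,0,0,-1,0,0,0,0,-1,0,0,0,0,-1,0,0,0,0,-1]
}}

```text
clock: 6.22
position: [0.4326, -0.1931, 0.2699]
tcp_rot: [1.0, -0.001, -0.0, -0.0]
wrist_force: [-0.6, -0.4, -0.1]
width: 0.0854
```

```bash
python3 - <<'E'
from h import *
a=eyes.camera("side"); b=eyes.camera("wrist");s=eyes.camera("scene");st=r.state();print(st["position"],st["width"],st["wrist_force"])
f=lambda c,x,y:cv2.resize(c["color"][y:y+70,x:x+95],(400,295),interpolation=cv2.INTER_CUBIC)
g=lambda i:np.clip(i.astype(float)*2.2,0,255).astype(np.uint8)
save(None,"pics/g3.png",g(np.vstack([np.hstack([f(a,285,165),f(s,310,200)]),cv2.resize(b["color"][190:290,190:450],(800,305))])))
E
```

```text
[ 0.43262822 -0.19307336  0.26997627] 0.0851840079058616 [0.21499251 0.11314218 0.7015535 ]
```

View pics/g3.png

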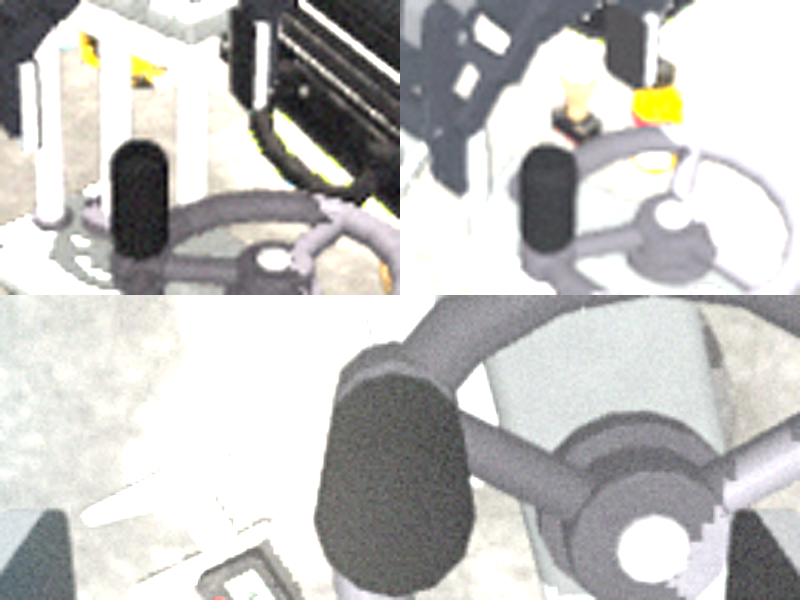

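The picture shows the handle upright and unmoved. The open fingertips are above its top, at side (347,190) against a handle top at side (318,199). So the fingertips really sit higher than the reported TCP suggests, and I'll triangulate them to confirm.

```bash
python3 - <<'E'
from h import *
import pickle
from scipy.optimize import least_squares
a,b,s=pickle.load(open("g1.pkl","rb"))
def tri(C,U):
    q=least_squares(lambda X:np.concatenate([proj(c,X)[0]-u for c,u in zip(C,U)]),[.45,-.2,.28]); return q.x.round(4),q.fun.round(1)
# closed: bottom middle of the strips; open: tip of +x finger
print("closed",tri((a,s),((285+150/4.21,165+155/4.21),(310+160/4.21,200+170/4.21))))
print("open",tri((a,s),((285+260/4.21,165+108/4.21),(310+248/4.21,200+85/4.21))))
print("handle bottom/top check",tri((a,s),((285+140/4.21,165+145/4.21),(310+150/4.21,200+150/4.21))))
E
```

```text
closed (array([ 0.4335, -0.2022,  0.3015]), array([-1.1,  1.3,  0.8, -1.5]))
open (array([ 0.481 , -0.2035,  0.3154]), array([-0.3,  0.3,  0.2, -0.4]))
handle bottom/top check (array([ 0.4339, -0.1946,  0.304 ]), array([-0.2,  0.2,  0.1, -0.2]))
```

Triangulation puts the closed tips at z = 0.3015 and the open tips at 0.315, while the reported TCP was 0.270. The fingers are therefore about 31 mm higher than reported. They had closed on top of the handle, with no harm done. I'll go down another 33 mm and grip.

Call:
{"op": "move_arm", "data": {
  "increments": [0,0,0.4,0,-1,0,0,0.4,0,-1,0,0,0.3,0,-1,0,0,0,0,-1,0,0,0,0,1,0,0,0,0,1,0,0,0,0,1,0,0,0,0,1,0,0,0,0,1,0,0,0,0,1,0,0,0,0,1,0,0,0,0,1,0,0,0,0,1,0,0,0,0,1],
  "newtons": 40
}}

```text
clock: 7.53
position: [0.4322, -0.1929, 0.2377]
tcp_rot: [1.0, -0.001, -0.0, -0.0]
wrist_force: [-4.1, 1.5, 6.0]
width: 0.0228
```

The width is 23 mm, so the handle is gripped. I'll wind clockwise for the first half turn, starting at 148.7° in 10° rows.

Call:
{"op": "move_arm", "data": {
  "increments": [0.19,-0.26,0,0,1,0.23,-0.22,0,0,1,0.27,-0.18,0,0,1,0.29,-0.13,0,0,1,0.31,-0.08,0,0,1,0.32,-0.02,0,0,1]
}}

```text
clock: 8.03
position: [0.4807, -0.1643, 0.2377]
tcp_rot: [1.0, -0.001, -0.001, -0.002]
wrist_force: [-3.4, 7.9, 7.1]
width: 0.0227
```

Call:
{"op": "move_arm", "data": {
  "increments": [0.32,0.04,0,0,1,0.31,0.09,0,0,1,0.29,0.14,0,0,1,0.26,0.19,0,0,1,0.22,0.23,0,0,1,0.18,0.27,0,0,1]
}}

```text
clock: 8.53
position: [0.5296, -0.1947, 0.2377]
tcp_rot: [1.0, -0.0, 0.001, -0.0]
wrist_force: [-1.0, 2.4, 4.0]
width: 0.0233
```

Call:
{"op": "move_arm", "data": {
  "increments": [0.13,0.29,0,0,1,0.08,0.31,0,0,1,0.02,0.32,0,0,1,-0.04,0.32,0,0,1,-0.09,0.31,0,0,1,-0.14,0.29,0,0,1]
}}

```text
clock: 9.03
position: [0.5258, -0.2506, 0.2377]
tcp_rot: [1.0, -0.001, -0.001, -0.001]
wrist_force: [-8.6, 8.8, 12.2]
width: 0.0224
```

The wheel is turning with the grip intact and small forces. Next is the second half turn, then 60° more to 420°.

Call:
{"op": "move_arm", "data": {
  "increments": [-0.19,0.26,0,0,1,-0.23,0.22,0,0,1,-0.27,0.18,0,0,1,-0.29,0.13,0,0,1,-0.31,0.08,0,0,1,-0.32,0.02,0,0,1,-0.32,-0.04,0,0,1,-0.31,-0.09,0,0,1,-0.29,-0.14,0,0,1]
}}

```text
clock: 9.78
position: [0.4527, -0.2672, 0.2377]
tcp_rot: [1.0, -0.001, 0.002, -0.002]
wrist_force: [11.7, 14.8, 3.6]
width: 0.0228
```

Call:
{"op": "move_arm", "data": {
  "increments": [-0.26,-0.19,0,0,1,-0.22,-0.23,0,0,1,-0.18,-0.27,0,0,1,-0.13,-0.29,0,0,1,-0.08,-0.31,0,0,1,-0.02,-0.32,0,0,1,0.04,-0.32,0,0,1,0.09,-0.31,0,0,1,0.14,-0.29,0,0,1]
}}

```text
clock: 10.53
position: [0.432, -0.1932, 0.2377]
tcp_rot: [1.0, -0.001, -0.001, 0.001]
wrist_force: [-3.2, -2.3, 8.1]
width: 0.0232
```

Call:
{"op": "move_arm", "data": {
  "increments": [0.19,-0.26,0,0,1,0.23,-0.22,0,0,1,0.27,-0.18,0,0,1,0.29,-0.13,0,0,1,0.31,-0.08,0,0,1,0.32,-0.02,0,0,1]
}}

```text
clock: 11.03
position: [0.4804, -0.1644, 0.2377]
tcp_rot: [1.0, -0.001, -0.001, -0.002]
wrist_force: [-3.4, 8.2, 10.8]
width: 0.0232
```

```bash
python3 - <<'E'
import numpy as np
for k in range(13):
  t0=88.7-15*k; th=np.radians(t0-2.5-5*np.arange(3)-90); e=np.radians(t0-15)
  print(435+15*k,[(float(round(.16*np.cos(t),3)),float(round(-.16*np.sin(t),3))) for t in th],(.4805+.055*np.cos(e)).round(4),(-.2205+.055*np.sin(e)).round(4))
E
```

```text
435 [(0.16, 0.011), (0.158, 0.024), (0.155, 0.038)] 0.4959 -0.1677
450 [(0.151, 0.052), (0.146, 0.065), (0.14, 0.077)] 0.5091 -0.1735
465 [(0.133, 0.089), (0.125, 0.1), (0.115, 0.111)] 0.5203 -0.1825
480 [(0.105, 0.12), (0.094, 0.129), (0.083, 0.137)] 0.5287 -0.1941
495 [(0.071, 0.144), (0.058, 0.149), (0.045, 0.154)] 0.5339 -0.2075
510 [(0.031, 0.157), (0.017, 0.159), (0.003, 0.16)] 0.5355 -0.2217
525 [(-0.011, 0.16), (-0.024, 0.158), (-0.038, 0.155)] 0.5333 -0.2359
540 [(-0.052, 0.151), (-0.065, 0.146), (-0.077, 0.14)] 0.5275 -0.2491
555 [(-0.089, 0.133), (-0.1, 0.125), (-0.111, 0.115)] 0.5185 -0.2603
570 [(-0.12, 0.105), (-0.129, 0.094), (-0.137, 0.083)] 0.5069 -0.2687
585 [(-0.144, 0.071), (-0.149, 0.058), (-0.154, 0.045)] 0.4935 -0.2739
600 [(-0.157, 0.031), (-0.159, 0.017), (-0.16, 0.003)] 0.4793 -0.2755
615 [(-0.16, -0.011), (-0.158, -0.024), (-0.155, -0.038)] 0.4651 -0.2733
```

Call:
{"op": "move_arm", "data": {
  "increments": [0.16,0.01,0,0,1,0.16,0.025,0,0,1,0.155,0.04,0,0,1],
  "newtons": 30
}}

```text
clock: 11.28
position: [0.4957, -0.1666, 0.2377]
tcp_rot: [1.0, -0.001, 0.0, -0.002]
wrist_force: [0.7, 11.0, 9.3]
width: 0.023
```

Call:
{"op": "move_arm", "data": {
  "increments": [0.15,0.06,0,0,1,0.145,0.07,0,0,1,0.14,0.085,0,0,1]
}}

```text
clock: 11.53
position: [0.5095, -0.1729, 0.2377]
tcp_rot: [1.0, -0.001, 0.001, -0.002]
wrist_force: [5.4, 11.0, 6.1]
width: 0.0232
```

Call:
{"op": "move_arm", "data": {
  "increments": [0.13,0.095,0,0,1,0.12,0.105,0,0,1,0.11,0.115,0,0,1]
}}

```text
clock: 11.78
position: [0.5212, -0.1827, 0.2378]
tcp_rot: [1.0, -0.001, 0.002, -0.002]
wrist_force: [7.5, 9.6, 4.3]
width: 0.0227
```

Call:
{"op": "move_arm", "data": {
  "increments": [0.105,0.12,0,0,1,0.095,0.13,0,0,1,0.085,0.135,0,0,1]
}}

```text
clock: 12.03
position: [0.5296, -0.1951, 0.2378]
tcp_rot: [1.0, -0.001, 0.002, -0.001]
wrist_force: [5.7, 5.9, 4.7]
width: 0.0229
```

Call:
{"op": "move_arm", "data": {
  "increments": [0.07,0.145,0,0,1,0.06,0.15,0,0,1,0.045,0.155,0,0,1]
}}

```text
clock: 12.28
position: [0.5335, -0.2056, 0.2376]
tcp_rot: [1.0, -0.001, 0.0, -0.004]
wrist_force: [-1.1, 34.8, 16.2]
width: 0.0228
```

Call:
{"op": "move_arm", "data": {
  "increments": [0,0.07,0,0,1,0,0,0,0,1,0,0,0,0,1]
}}

```text
clock: 12.53
position: [0.5334, -0.2054, 0.2376]
tcp_rot: [1.0, -0.001, 0.0, -0.006]
wrist_force: [2.3, 28.5, 12.1]
width: 0.0229
```

A firm stop: about 30 N against the motion, the position is not advancing, and it came at about 493° of winding (8.6 rad, within the stated range). TCP is at about 16°. Now I'll back off to 106°.

Call:
{"op": "move_arm", "data": {
  "increments": [0,-0.19,0,0,1,-0.115,-0.3,0,0,1,-0.165,-0.275,0,0,1,-0.21,-0.24,0,0,1,-0.25,-0.2,0,0,1,-0.28,-0.155,0,0,1,-0.3,-0.11,0,0,1,-0.315,-0.05,0,0,1,-0.32,0.005,0,0,1,-0.315,0.06,0,0,1,0,0,0,0,1,0,0,0,0,1]
}}

```text
clock: 13.53
position: [0.4633, -0.1671, 0.2377]
tcp_rot: [1.0, -0.001, -0.001, -0.001]
wrist_force: [-3.7, 4.6, 12.0]
width: 0.023
```

```bash
python3 - <<'E'
from h import *
s=r.state(); print(s["position"],s["wrist_force"],s["width"],np.degrees(np.arctan2(*(s["position"][:2]-[.4805,-.2205])[::-1])))
E
```

```text
[ 0.46331022 -0.16705787  0.23765293] [-3.6884196   4.59392921 11.9857676 ] 0.022982645102028184 107.83050521408303
```

Now release and lift straight up.

Call:
{"op": "move_arm", "data": {
  "increments": [0,0,0,0,-1,0,0,0,0,-1,0,0,0,0,-1,0,0,0,0,-1,0,0,0,0,-1,0,0,0,0,-1,0,0,0,0,-1,0,0,0,0,-1,0,0,-0.5,0,-1,0,0,-0.8,0,-1,0,0,-1,0,-1,0,0,-1,0,-1,0,0,-1,0,-1,0,0,-1,0,-1,0,0,-0.7,0,-1,0,0,0,0,-1,0,0,0,0,-1,0,0,0,0,-1]
}}

```text
clock: 15.03
position: [0.4643, -0.1679, 0.416]
tcp_rot: [1.0, -0.001, -0.001, -0.0]
wrist_force: [0.0, 0.3, -0.7]
width: 0.0852
```

```bash
python3 - <<'E'
from h import *
a=eyes.camera("side");s=eyes.camera("scene");st=r.state();print(st["position"],st["width"],st["wrist_force"])
f=lambda c,x,y:cv2.resize(c["color"][y:y+140,x:x+190],(400,295),interpolation=cv2.INTER_CUBIC)
save(None,"pics/end.png",np.hstack([f(a,250,130),f(s,270,160)]))
P=[[.4805+.055*np.cos(t),-.221+.055*np.sin(t),.302] for t in np.radians([16,85,107,130])]
print((proj(a,P)-[250,130])*2.105,(proj(s,P)-[270,160])*2.105+[400,0])
E
```

```text
[ 0.46413198 -0.16781701  0.41546693] 0.08517395298945786 [ 1.26141577 -0.120562   -0.1255493 ]
[[262.1094081  133.28454272]
 [188.80635803 122.52480547]
 [166.71086862 127.86619689]
 [149.50474493 137.47054939]] [[651.7614053  110.61810615]
 [578.35219051 114.54147469]
 [562.80216799 127.21703366]
 [555.33970138 144.30525881]]
```

View pics/end.png

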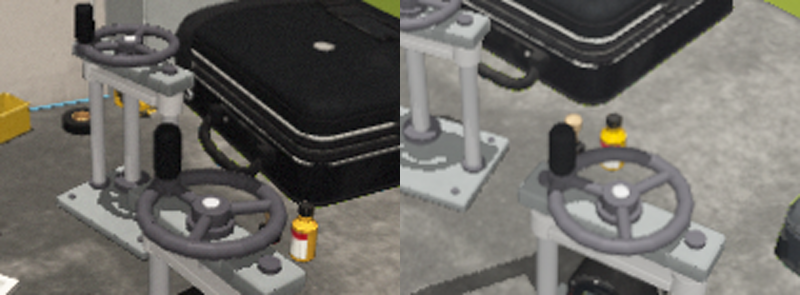

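The end view shows the handle top at side (167,128) and scene (563,127), which matches 107°, or 91° back from the stop. The gripper is clear and the pad press's handle is where it started.

```bash
python3 -c "
from h import *
print(r.hand_in(), r.state()['clock'])"
```

```text
the job is handed in; nothing more can be done
the job is handed in; nothing more can be done
```

I wound the tester press's wheel clockwise to its stop, backed it off about a quarter turn, let go and handed the job in at about 15 s. The interface gives no verdict, so what follows rests on my own checks.

- **Stop:** it came after about 493° (8.6 rad) of winding, within the stated range. The tool stopped advancing, with about 30–35 N against it.
- **Back-off:** the wheel went back about 91°. The last pictures from two cameras show the handle at about 107°, against about 16° at the stop. Any slip of the handle in the jaws at the stop would change this by about 5°, well inside the 23° allowed.
- **Release:** the gripper is open, lifted clear above the handle, and the wrist force is near zero. In the last side picture the pad press's handle looks where it started; I did not measure it.
- **What disagreed:** the first grasp closed on top of the handle, with about 6 N on the wrist and no harm seen. The fingertips really sit about 31 mm higher than the reported tool position suggests. I confirmed this by triangulating them in the pictures, went 33 mm lower, and the second grasp held at a 23 mm opening.

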